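# Prop the pantry box open on its stay

### The arm

A 6-joint arm with a two-finger parallel gripper is mounted at the origin on a cart in front of the work surface, level with it; the furniture and walls round the work are solid. World frame = base frame: x ahead of the robot, y to its left, z up, the work surface at z = 0. Lengths are in m, angles in rad, forces in N, time in s.
With the tool pointing down it reaches from about 0.3 to 0.775 m from the base axis. Payload 14.6 kg.
Tool frame: the origin (TCP) lies at the very end of the fingers, on their centre line; the grasp point (between the pads) lies 19 mm behind it; z points along the fingers, y is the line along which they close (so a half turn about z gives the same grasp; the last joint's range is limited). The gripper opens to 94 mm and grips with 3 to 60 N. Pads are 16 mm wide; open, the fingers measure 119 mm over their backs; the gripper's body (75 mm by 177 mm) begins 78 mm behind the grasp point.
Start: joints at [-1.208, 0.3, 1.521, -0, 1.321, -0.067], TCP at [0.229, -0.5, 0.205] pointing down, gripper open.
Joint ranges: [-3.03, 3.03], [-0.79, 2.21], [0.23, 2.52], [-1.04, 4.18], [0, 3.07], [-2.55, 2.55]. Speed limits (rad/s): [2.22, 2.22, 2.57, 3.14, 3.14, 3.14].

### API

Orientations are given as [roll, pitch, yaw] about the fixed x, y, z axes, in that order (R = Rz(yaw) Ry(pitch) Rx(roll)).
In Python, from station import * gives the robot as it stands.
- The arm moves only by the tool jog_arm, never from a script. Its argument "rows" is a list of rows, each a list of 3 entries, a list of its own where there are three numbers: the shift along the tool's x, y, z in m, then the turn about the tool's z in degrees, then the finger opening in m, from 0 to 0.094. A call has 1 to 12 rows; each row shifts and turns the commanded pose from where the row before left it, along the tool's axes as they then stand; what a row does not reach is not made up. A row lasts 1/12 s, in which the tool goes at most 41.7 mm and 7.16 degrees, less where a joint would pass 70% of its speed; a pose out of reach is approached as far as the arm can. A call is refused whole if a number of a shift passes 0.0417 or a number of a turn 7.16, either way. A call with a gripper value outside its range is refused whole. The fingers move at their own pace and stop on an object; "squeeze" is the grip in N (left out, the last holds). Time passes only in rows, so rows that do not move let the fingers close. It gives the time, the measured TCP pose, the force, the opening and the grip force at its end, in the units of the state.
- get_obs(): the state, without advancing time (a new reading comes with each control period).
- camera(name): name is "side" or "top" or "wrist"; returns a dict with "image" (400x640x3 uint8, red, green, blue), "range_z" (400x640 float32, m along the optical axis (not along the pixel's ray), 0 where there is no reading), "K" (3x3 intrinsics, pixels), "world_from_camera" (4x4, takes a point from camera to world coordinates); the wrist camera has in their place "T_tool_cam" (4x4, takes a point from camera to tool coordinates, whose origin is the TCP and whose axes are the flange's). Camera axes: x right, y up, looking along -z (the intrinsics and any distortion apply to the point x, -y, -z); pixel columns grow to the right and rows downward; lengths in m; the calibration is good to about 2 mm. The wrist camera is an equidistant fisheye: a pixel r from the principal point sees the ray r / f radians off the axis. A picture is of the moment at which its call begins: read the wrist's pose just before it.
- hand_in(): hands the job in; it is judged then, once.
Trained networks look in a picture, given as the dict that the camera call returned (one of the last four; its "shot" number tells which), for a name from the list of things; names that differ only in an ending like _2 or _b are one class to them, and where a whole thing is asked for, a point or a joint stands for the part that bears it (a point fixed in the world has none). Each returns a list of dicts, best first, with "p" (0 to 1); they miss things now and then, are a little off and sometimes report something else, mostly with a low value. They report only what shows in the picture. A call takes as long as a camera call.
- search_frame(label, picture): "at" ([column, row] as shares, 0 to 1, of the picture: columns of its width, rows of its height, amid what is visible of it).
- spot_point(label, picture): "at" ([column, row] as shares, 0 to 1, of the picture: columns of its width, rows of its height: a listed point, or the origin of a listed thing).
The state is a dict: "time_s": time; "qpos": joint angles; "joint_vel": joint speeds; "tau": joint torques, N m; "ee_pos": TCP position; "eef_rot": TCP orientation; "force": force on the tool from outside, world axes, zero at the start; "moment": the same for the moment, N m; "grip_width": finger opening in m; "grip_force": force on a finger pad.
Only numpy, scipy, OpenCV 4.12 (cv2) and the standard library are available. Lean on these libraries where they do the work, as an engineer would, in place of code of your own. Each camera call takes 0.05 s, during which the arm holds its last target. There are 200 camera calls.

### The job

Open the wooden pantry box and prop its lid: lift the lid by its dark bar handle and swing it up past upright until it leans back by itself, flip the steel stay inside the box up by its red grip until it is against its stop, then bring the lid forward again and lower it gently, without letting it drop, until it rests on the red end of the stay. Leave the honey jar, mug, timer, pepper mill and salt shaker where they stand.

Things in the scene. Friction and masses are not known exactly. Their poses are not given: they have to be found in the camera images.
- box: Open pale wooden box, fixed, 160 (x) x 220 (y) x 112 mm high, walls 8 mm, turned up to 0.3 rad. Origin: centre of its underside; x points from the front (handle side) to the hinged back, y to its left, z up. Inside: a 68 mm high divider along y at x = -15 mm; saddle post to 93 mm at its y = +5 mm; fixed tins (tops at 80 mm) behind it and a spice jar (top at 104 mm) in front of it, all at y < 20 mm.
- lid_hinge (a point): Point on the lid's hinge axis at the top of the box's back wall, at (80, 0, 117) mm in the box frame; the axis runs along the box's y.
- lid (a joint): Lid angle, rad: 0 shut, 1.57 upright, 1.75 leaning back on its stop. A board 162 mm from hinge to front edge, 220 wide, 10 thick, about 0.3 kg, its underside level with the hinge axis. Let go, it falls shut from below about 1.5 and falls back to its stop from above about 1.55; on the raised stay it rests at about 0.86.
- lid_handle (a point): Middle of the lid's dark steel bar handle, a round bar 12 mm thick and 90 mm long parallel to the hinge, carried by two legs at its ends in the plane of the lid, 40 mm (bar centre) beyond the lid's front edge: 202 mm from the hinge axis and, with the lid shut, 5 mm above it. It moves with the lid.
- stay_hinge (a point): Pivot of the stay, at (-15, -75, 98) mm in the box frame; the pivot axis runs along the box's x.
- stay (a joint): A stay that props the lid. Angle of the stay about its pivot, rad: 0 lying flat along the box's +y on the divider (under the shut lid), 1.57 upright, 1.67 at its stop just past upright, where it stays by its own weight. Let go short of upright, it falls back flat. It weighs 45 g and turns freely.
- stay_grip (a point): Middle of the stay's red grip. The stay is an L: a straight 7 mm steel rod, 115 mm from pivot to its bent end, there a red ball (18 mm) and from it a red round arm, 12 mm thick and 42 mm long, towards the box's front (-x), parallel to the pivot axis. This point is on the arm, 24 mm from the ball; with the stay flat at (-39, +40, 98) mm in the box frame. It moves with the stay.
- honey_jar: Honey jar with a dark lid, 57 mm wide, 85 mm high, loose, to the left of the box; origin at the centre of its underside. A bystander.
- mug: Cream mug with a blue inside, 63 x 88 x 50 mm, loose, to the left of the box; origin at the centre of its underside. A bystander.
- timer: Red and white kitchen timer, 66 mm wide, 56 mm high, loose, behind the box; origin at the centre of its underside. A bystander.
- pepper_mill: Dark wooden pepper mill, 58 mm wide, 130 mm high, loose, behind the box; origin at the centre of its underside. A bystander.
- salt: Salt shaker with a grey cap, 44 mm wide, 90 mm high, loose, behind the box; origin at the centre of its underside. A bystander.

How it is judged:
By the outcome, as a careful person would: the job done as asked, in the order asked, and still so for the second after the job is handed in, with the robot touching nothing.
It also fails if it takes over 64 s, if anything falls off the work surface, if the arm or the gripper's body presses on something with over 40 N, if the wrist force passes 120 N, or if a joint passes its speed limit or range.

## Working session

There is one attempt and no reset: what is moved stays moved. The work goes in short steps, Python scripts to look and compute and a tool call to move; the robot and the scene stay as the last step left them, time stands still between calls to the robot, and variables do not carry over. Pictures are saved under pics/ and viewed, at most 10 in all, crops included, and the job is handed in when it is done.

Besides the shell and the picture viewer there is one more tool, called after ">>>" as a command line: name --argument value ..., lists and objects as JSON in quotes. jog_arm: Moves the arm, as the interface text tells. Its arguments: {"type":"object","properties":{"rows":{"type":"array","items":{"type":"array"}},"squeeze":{"type":"number"}},"required":["rows"]}

```bash
mkdir -p pics; ls
cat > h.py <<'E'
from station import *
import numpy as np, cv2
from scipy.spatial.transform import Rotation as R
def w(pic,u,v,z=None):
    K=pic["K"];T=pic["world_from_camera"];
    if z is None: z=pic["range_z"][int(v),int(u)]
    p=np.array([(u-K[0,2])/K[0,0]*z,-(v-K[1,2])/K[1,1]*z,-z,1]);return (T@p)[:3]
def cloud(pic):
    K=pic["K"];z=pic["range_z"];v,u=np.mgrid[:400,:640]
    P=np.stack([(u-K[0,2])/K[0,0]*z,-(v-K[1,2])/K[1,1]*z,-z,np.ones_like(z)],-1)
    return (P@pic["world_from_camera"].T)[...,:3]
E
python3 - <<'E'
from h import *
o=get_obs();print(o)
a=[]
for n in("top","side"):
    p=camera(n);a.append(p["image"])
    print(n,p["K"].tolist(),np.round(p["world_from_camera"],3).tolist())
    for l in("lid_hinge","lid_handle","honey_jar","mug","timer","pepper_mill","salt","box"):
        for d in spot_point(l,p)[:1]:
            u,v=d["at"][0]*640,d["at"][1]*400
            print(l,round(d["p"],2),round(u),round(v),np.round(w(p,u,v),3))
    cv2.imwrite(f"pics/{n}0.png",p["image"][...,::-1])
E
```

```text
pics
{'time_s': 0.0, 'qpos': array([-1.20761087e+00,  3.00473782e-01,  1.52155563e+00, -1.71046333e-05,
        1.32066101e+00, -6.65821695e-02]), 'joint_vel': array([ 9.21595330e-04,  8.84536347e-04,  1.66820103e-03,  1.71082146e-04,
        4.94540372e-05, -4.51424893e-04]), 'tau': array([-8.58035892e-04, -5.31804764e+01, -3.52736521e+01,  7.07848719e-02,
        2.43876205e-02, -7.96730183e-05]), 'ee_pos': array([ 0.22907867, -0.49975645,  0.20489562]), 'eef_rot': array([-3.14049622e+00, -5.65067917e-05,  4.29771843e-01]), 'force': array([ 0.21124707,  0.9964981 , -0.49783793]), 'moment': array([ 0.06838447,  0.05159608, -0.00467975]), 'grip_force': 0.0, 'grip_width': 0.09420093239023707}
top [[469.3929514216774, 0.0, 318.51844026586275], [0.0, 469.3929514216774, 198.57815796554206], [0.0, 0.0, 1.0]] [[0.013, 0.995, -0.096, 0.524], [-1.0, 0.013, -0.003, 0.198], [-0.002, 0.096, 0.995, 1.232], [0.0, 0.0, 0.0, 1.0]]
lid_hinge 0.76 356 198 [0.634 0.112 0.127]
honey_jar 0.91 293 195 [0.644 0.264 0.085]
timer 0.67 321 146 [0.771 0.198 0.059]
pepper_mill 0.74 377 149 [0.766 0.055 0.062]
salt 0.49 349 143 [0.773 0.127 0.088]
box 0.68 348 229 [0.559 0.13  0.133]
side [[435.17247550979823, 0.0, 321.54718726131154], [0.0, 435.17247550979823, 198.74249726386589], [0.0, 0.0, 1.0]] [[0.847, 0.441, -0.298, 0.335], [-0.532, 0.715, -0.454, -0.209], [0.013, 0.543, 0.84, 0.906], [0.0, 0.0, 0.0, 1.0]]
lid_hinge 0.7 361 229 [0.64  0.108 0.126]
lid_handle 0.65 265 265 [0.436 0.139 0.127]
honey_jar 0.81 318 203 [0.598 0.207 0.127]
mug 0.86 275 214 [0.508 0.232 0.127]
timer 0.71 381 200 [0.761 0.183 0.038]
pepper_mill 0.57 421 247 [0.764 0.036 0.035]
salt 0.76 401 221 [0.763 0.111 0.043]
box 0.92 322 264 [0.531 0.084 0.129]
```

Run:
```python
from h import *
p=camera("top");C=cloud(p)
m=((C[...,2]>.118)&(C[...,2]<.136)&(C[...,0]>.35)&(C[...,0]<.72)&(C[...,1]>-.1)&(C[...,1]<.3)).astype(np.uint8)
n,lab,st,_=cv2.connectedComponentsWithStats(m)
for i in range(1,n):
    if st[i][4]>60:
        P=C[lab==i];r=cv2.minAreaRect(P[:,:2].astype(np.float32)*1000)
        print(st[i],r,np.median(P[:,2]))
        print(cv2.boxPoints(r))
im=cv2.resize(p["image"][80:320,180:500],(800,600))
cv2.imwrite("pics/top1.png",im[...,::-1])
```

```text
[ 301  187  103   99 6875] ((542.1940307617188, 124.18244934082031), (219.8679962158203, 215.06484985351562), 81.64566802978516) 0.12778960807644557
[[ 4.1982986e+02  3.1038887e+01]
 [ 6.3261261e+02 -2.0885468e-01]
 [ 6.6455823e+02  2.1732602e+02]
 [ 4.5177545e+02  2.4857376e+02]]
```

View pics/side0.png

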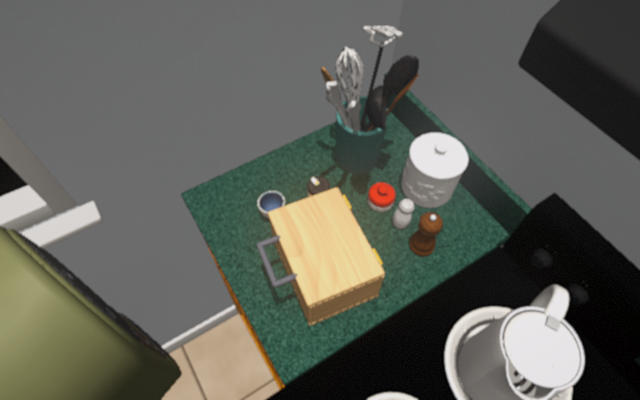

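View pics/top1.png

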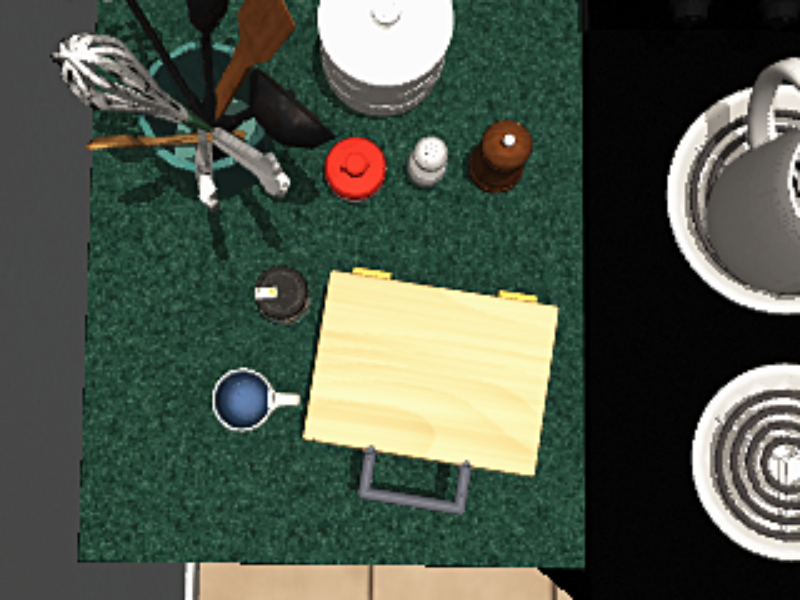

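The box is turned about -0.146 rad (handle toward the robot at side-view pixel (265,265), hinges at the back). The mug and honey jar are on the left, and the timer, salt and mill behind. Next I'll refine the handle and hinge and check the travel corridor.

Run:
```python
from h import *
yaw=-.146;ex=np.array([np.cos(yaw),np.sin(yaw)]);ey=np.array([-ex[1],ex[0]])
for n in("top","side"):
    p=camera(n);C=cloud(p);X=C[...,:2]@ex;Y=C[...,:2]@ey;Z=C[...,2]
    m=(Z>.11)&(Z<.14)&(X>.3)&(X<.7)&(Y>0)&(Y<.35)
    # lid board: columns away from handle
    for a,b in((.10,.12),(.13,.15),(.195,.21),(.22,.26),(.27,.29)):
        s=m&(Y>a)&(Y<b)
        if s.sum(): print(n,a,b,np.round([X[s].min(),X[s].max()],4))
    s=m&(X>.46)&(X<.58);print("Y",np.round([Y[s].min(),Y[s].max()],4),np.median(Z[s]))
    s=m&(X<.428);print("handle",np.round([X[s].min(),X[s].max(),Y[s].min(),Y[s].max(),np.median(Z[s])],4))
    for y in np.arange(-.6,.3,.1):
        print(round(y,1),[round(float(Z[(C[...,0]>x)&(C[...,0]<x+.1)&(C[...,1]>y)&(C[...,1]<y+.1)].max(initial=-1)),2) for x in np.arange(0,.9,.1)])
```

```text
top 0.1 0.12 [0.4568 0.6251]
top 0.13 0.15 [0.4551 0.6258]
top 0.195 0.21 [0.4107 0.6186]
top 0.22 0.26 [0.4109 0.6245]
top 0.27 0.29 [0.4569 0.6266]
Y [0.0915 0.3116] 0.12789189002749346
handle [0.4107 0.4277 0.1515 0.2526 0.1279]
-0.6 [-0.89, -0.9, -0.05, 0.02, 0.02, 0.02, 0.02, 0.02, -1.0]
-0.5 [-0.9, -0.9, 0.24, 0.02, 0.02, 0.02, 0.02, 0.02, -1.0]
-0.4 [-0.89, -0.9, -0.05, 0.02, 0.02, 0.02, 0.21, 0.02, 0.02]
-0.3 [-0.9, -0.9, -0.01, 0.02, 0.02, 0.02, 0.22, 0.23, 0.22]
-0.2 [-0.8, 0.01, -0.01, 0.02, 0.02, 0.02, 0.8, 0.77, 0.22]
-0.1 [-1.0, -0.0, 0.37, 0.02, 0.01, 0.01, 0.83, 0.84, 0.73]
-0.0 [-1.0, -0.0, 0.34, 0.01, 0.14, 0.13, 0.14, 0.13, 0.12]
0.1 [-0.23, 0.2, 0.24, 0.01, 0.13, 1.23, 0.13, 0.09, 0.17]
0.2 [-0.9, -0.9, -0.89, 0.01, 0.13, 0.13, 0.32, 0.33, 0.3]
side 0.1 0.12 [0.4554 0.6246]
side 0.13 0.15 [0.4554 0.6242]
side 0.195 0.21 [0.4097 0.6177]
side 0.22 0.26 [0.4096 0.6239]
side 0.27 0.29 [0.4556 0.6241]
Y [0.0947 0.3157] 0.12799137725340248
handle [0.4095 0.428  0.1546 0.2555 0.1279]
-0.6 [-1.0, -1.0, -1.0, -1.0, -1.0, -1.0, -1.0, -1.0, -1.0]
-0.5 [-1.0, -1.0, -1.0, -1.0, -1.0, -1.0, -1.0, -1.0, 0.01]
-0.4 [-1.0, -1.0, -1.0, -1.0, -1.0, -1.0, 0.21, 0.22, 0.02]
-0.3 [-1.0, -1.0, -1.0, 0.91, -1.0, 0.01, 0.22, 0.23, 0.22]
-0.2 [-1.0, -1.0, 0.68, -1.0, 0.02, 0.02, 0.74, 0.22, 0.22]
-0.1 [-1.0, 0.23, 0.7, 0.01, 0.01, 0.01, 0.74, 0.01, 0.01]
-0.0 [-1.0, -0.02, 0.67, 0.01, 0.13, 0.13, 0.13, 0.13, 0.12]
0.1 [-1.0, 0.27, 0.28, 0.01, 0.14, 0.13, 0.13, 0.09, 0.17]
0.2 [-0.9, -0.9, -0.9, 0.01, 0.13, 0.13, 0.32, 0.33, 0.3]
```

>>> jog_arm --rows '[[[0,0,-0.03],0,0.06],[[0,0,-0.03],0,0.06]]' --squeeze 20

```text
time_s: 1.22
ee_pos: [0.2289, -0.4993, 0.265]
eef_rot: [-3.138, -0.0, 0.43]
force: [-0.5, -0.6, 0.9]
grip_width: 0.0841
grip_force: 0.0
```

>>> jog_arm --rows '[[[0.0256,-0.0274,0],0,0.06],[[0.0256,-0.0274,0],0,0.06],[[0.0256,-0.0274,0],0,0.06],[[0.0256,-0.0274,0],0,0.06],[[0.0256,-0.0274,0],0,0.06],[[0.0256,-0.0274,0],0,0.06],[[0.0256,-0.0274,0],0,0.06],[[0.0256,-0.0274,0],0,0.06],[[0.0256,-0.0274,0],0,0.06],[[0.0256,-0.0274,0],0,0.06],[[0.0256,-0.0274,0],0,0.06],[[0.0256,-0.0274,0],0,0.06]]'

```text
time_s: 2.22
ee_pos: [0.3715, -0.0713, 0.2658]
eef_rot: [3.141, -0.001, 0.43]
force: [0.9, -0.8, 1.0]
grip_width: 0.0596
grip_force: 0.0
```

>>> jog_arm --rows '[[[0.0256,-0.0274,0],0,0.06],[[0.0256,-0.0274,0],0,0.06],[[0.0256,-0.0274,0],0,0.06],[[0.0256,-0.0274,0],0,0.06],[[0,0,0],-7.1,0.06],[[0,0,0],-7.1,0.06],[[0,0,0],-7.1,0.06],[[0,0,0],-7.1,0.06],[[0,0,0],-7.1,0.06],[[0,0,0],-7.1,0.06],[[0,0,0],-7.1,0.06],[[0,0,0],-7.1,0.06]]'

```text
time_s: 3.22
ee_pos: [0.4188, 0.0692, 0.2655]
eef_rot: [3.141, -0.0, 1.427]
force: [0.1, 1.3, 0.1]
grip_width: 0.0599
grip_force: 0.0
```

```bash
cat >> h.py <<'E'
yaw=-.146;ex=np.array([np.cos(yaw),np.sin(yaw)]);ey=np.array([-ex[1],ex[0]]);O=ex*.538+ey*.2035
def boxp(p): d=np.array(p[:2])-O; return np.array([d@ex,d@ey,p[2]])
def st():
    o=get_obs();print("t",round(o["time_s"],2),"box mm",np.round(boxp(o["ee_pos"])*1000,1),"rot",np.round(o["eef_rot"],3),"q",np.round(o["qpos"],2),"F",np.round(o["force"],1));return o
def wristray(p,u,v):
    K=p["K"];d=np.array([u-K[0,2],v-K[1,2]]);r=np.hypot(*d);th=r/K[0,0];
    return np.array([np.sin(th)*d[0]/r,-np.sin(th)*d[1]/r,-np.cos(th)])
E
python3 - <<'E'
from h import *
o=st();p=camera("wrist");print(p["K"].tolist(),np.round(p["T_tool_cam"],3).tolist())
Rm=R.from_euler('xyz',o["eef_rot"]).as_matrix();T=p["T_tool_cam"]
for l in("lid_handle","lid_hinge"):
  for d in spot_point(l,p)[:2]:
    u,v=d["at"][0]*640,d["at"][1]*400
    ray=Rm@T[:3,:3]@wristray(p,u,v);c=o["ee_pos"]+Rm@T[:3,3]
    print(l,d["p"],u,v,np.round(boxp(c+ray*((.122 if "han" in l else .127)-c[2])/ray[2])*1000,1))
cv2.imwrite("pics/w0.png",p["image"][...,::-1])
E
```

```text
t 3.22 box mm [-133.7  -74.1  265.5] rot [ 3.141 -0.     1.427] q [ 0.08 -0.03  1.76  0.    1.42  0.22] F [0.1 1.3 0.1]
[[309.70691628693146, 0.0, 321.19974709908524], [0.0, 309.70691628693146, 202.01101724229798], [0.0, 0.0, 1.0]] [[0.001, 0.972, 0.236, 0.067], [1.0, -0.001, 0.0, -0.0], [0.001, 0.236, -0.972, -0.178], [0.0, 0.0, 0.0, 1.0]]
lid_handle 0.8 333.568 119.52000000000001 [-121.5    1.7  122. ]
lid_hinge 0.65 503.872 136.48 [ 75.3  -6.2 127. ]
```

View pics/w0.png

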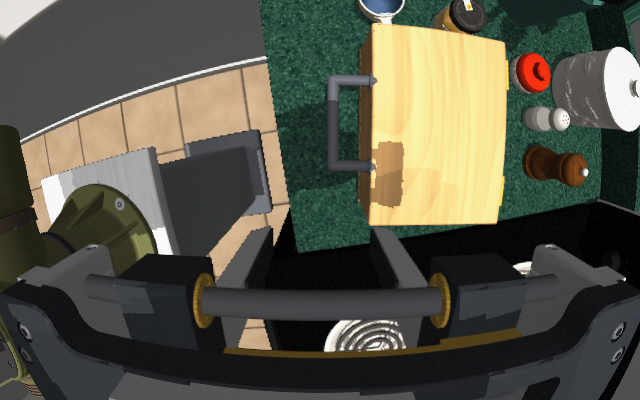

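The handle shows at (333,122) in the wrist view, which agrees with the estimate. Moving to grip it.

>>> jog_arm --rows '[[[0.037,0.006,0],0,0.036],[[0.037,0.006,0],0,0.036],[[0,0,0],0,0.036],[[0,0,0.038],0,0.036],[[0,0,0.038],0,0.036],[[0,0,0.038],0,0.036],[[0,0,0.03],0,0.036],[[0,0,0.013],0,0.036],[[0,0,0],0,0.005],[[0,0,0],0,0.005],[[0,0,0],0,0.005],[[0,0,0],0,0.005]]' --squeeze 15

```text
time_s: 4.37
ee_pos: [0.442, 0.1408, 0.1097]
eef_rot: [3.141, -0.001, 1.42]
force: [-22.7, 4.4, 6.4]
grip_width: 0.0129
grip_force: 11.7
```

Run:
```python
from h import *
o=st();print(o["grip_width"],o["grip_force"])
def bar(t): return -.2020*np.cos(t)+.005*np.sin(t), .202*np.sin(t)+.005*np.cos(t)
for t in list(np.arange(0,1.76,.125)):
    a,b=bar(t);print(round(t,3),np.round([a*1000,b*1000],1),np.round((np.array(bar(t+.125))-bar(t))*1000,1))
```

```text
t 4.37 box mm [-1.212e+02  1.000e-01  1.097e+02] rot [ 3.141e+00 -1.000e-03  1.420e+00] q [0.23 0.22 1.86 0.   1.06 0.38] F [-22.7   4.4   6.4]
0.012868505803839357 11.736878156661987
0.0 [-202.    5.] [ 2.2 25.1]
0.125 [-199.8   30.1] [ 5.3 24.7]
0.25 [-194.5   54.8] [ 8.4 23.8]
0.375 [-186.1   78.6] [11.3 22.6]
0.5 [-174.9  101.2] [14. 21.]
0.625 [-160.9  122.2] [16.5 19.1]
0.75 [-144.4  141.3] [18.7 16.9]
0.875 [-125.6  158.2] [20.7 14.4]
1.0 [-104.9  172.7] [22.3 11.7]
1.125 [-82.6 184.4] [23.6  8.9]
1.25 [-59.  193.3] [24.6  5.8]
1.375 [-34.4 199.1] [25.1  2.7]
1.5 [ -9.3 201.8] [25.2 -0.4]
1.625 [ 15.9 201.4] [25.  -3.6]
1.75 [ 40.9 197.9] [24.4 -6.6]
```

>>> jog_arm --rows '[[[0,0,-0.0125],0,0.005],[[0,0.0015,-0.0125],0,0.005],[[0,0.0025,-0.0125],0,0.005],[[0,0.003,-0.0123],0,0.005],[[0,0.004,-0.012],0,0.005],[[0,0.0045,-0.0118],0,0.005],[[0,0.0053,-0.0115],0,0.005],[[0,0.006,-0.011],0,0.005],[[0,0.0067,-0.0107],0,0.005],[[0,0.0073,-0.0103],0,0.005],[[0,0.008,-0.0098],0,0.005],[[0,0.0086,-0.0093],0,0.005]]'

```text
time_s: 5.37
ee_pos: [0.4967, 0.1326, 0.2477]
eef_rot: [-3.139, -0.001, 1.421]
force: [-19.7, 3.1, 17.5]
grip_width: 0.0115
grip_force: 15.0
```

Run:
```python
from h import *
o=st();print(o["grip_width"],o["grip_force"])
```

```text
t 5.37 box mm [-65.9  -0.  247.7] rot [-3.139e+00 -1.000e-03  1.421e+00] q [0.19 0.19 1.56 0.   1.4  0.34] F [-19.7   3.1  17.5]
0.011483071355205324 15.010451450943947
```

>>> jog_arm --rows '[[[0,0.0085,-0.0094],0,0.005],[[0,0.0093,-0.0088],0,0.005],[[0,0.0099,-0.0078],0,0.005],[[0,0.0104,-0.0073],0,0.005],[[0,0.011,-0.0065],0,0.005],[[0,0.0113,-0.0058],0,0.005],[[0,0.0116,-0.0049],0,0.005],[[0,0.012,-0.0041],0,0.005],[[0,0.0122,-0.0033],0,0.005],[[0,0.0124,-0.0025],0,0.005],[[0,0.0125,-0.0018],0,0.005],[[0,0.0125,-0.001],0,0.005]]'

```text
time_s: 6.37
ee_pos: [0.631, 0.112, 0.3096]
eef_rot: [3.14, -0.0, 1.42]
force: [0.1, -0.5, 2.1]
grip_width: 0.0115
grip_force: 15.0
```

Run:
```python
from h import *
o=st();print(o["grip_width"],o["grip_force"])
```

```text
t 6.37 box mm [ 70.   -0.9 309.6] rot [ 3.14 -0.    1.42] q [ 0.12  0.47  1.06 -0.    1.62  0.27] F [ 0.1 -0.5  2.1]
0.01147095041503974 15.00070184469223
```

>>> jog_arm --rows '[[[0,0.0125,0],0,0.005],[[0,0.0125,0.0007],0,0.005],[[0,0.0125,0.0012],0,0.005],[[0,0.011,0.002],0,0.005],[[0,0,0],0,0.005]]'

```text
time_s: 6.78
ee_pos: [0.6798, 0.1045, 0.3049]
eef_rot: [3.139, -0.001, 1.42]
force: [0.1, -0.0, 1.3]
grip_width: 0.0111
grip_force: 15.0
```

Run:
```python
from h import *
o=st();print(o["grip_width"],o["grip_force"])
```

```text
t 6.78 box mm [119.4  -1.3 304.9] rot [ 3.139e+00 -1.000e-03  1.420e+00] q [ 0.1   0.59  0.88 -0.    1.66  0.25] F [ 0.1 -0.   1.3]
0.011141735407088953 15.002806931734085
```

>>> jog_arm --rows '[[[0,0,0],0,0.04],[[0,0,0],0,0.04],[[0,0,0],0,0.04],[[0,0,0],0,0.04],[[0,0,-0.015],0,0.04],[[0,0,-0.025],0,0.04],[[0,-0.02,-0.01],0,0.04],[[0,-0.035,0],0,0.04],[[0.01,-0.035,0],0,0.04],[[0.01,-0.035,0],0,0.04],[[0.01,-0.035,0],0,0.04],[[0.01,0,0],0,0.04]]'

```text
time_s: 7.78
ee_pos: [0.5217, 0.1695, 0.3553]
eef_rot: [3.141, -0.001, 1.423]
force: [0.7, -0.3, 0.9]
grip_width: 0.0396
grip_force: 0.0
```

>>> jog_arm --rows '[[[0,0,0.01],7.1,0.04],[[0,0,0.01],7.1,0.04],[[0,0,0.01],7.1,0.04],[[0,0,0.01],7.1,0.04],[[0,0,0],7.1,0.04],[[0,0,0],7.1,0.04],[[0,0,0],7.1,0.04],[[0,0,0],7.1,0.04],[[0,0,0],7.1,0.04],[[0,0,0],7.1,0.04],[[0,0,0],7.1,0.04],[[0,0,0],7.1,0.04]]'

```text
time_s: 8.78
ee_pos: [0.5265, 0.1683, 0.3141]
eef_rot: [-3.142, -0.0, -0.072]
force: [0.4, -1.4, -0.5]
grip_width: 0.0402
grip_force: 0.0
```

Run:
```python
from h import *
o=st();p=camera("wrist")
Rm=R.from_euler('xyz',o["eef_rot"]).as_matrix();T=p["T_tool_cam"]
for l in("stay_grip","stay_hinge"):
  for d in spot_point(l,p)[:2]:
    u,v=d["at"][0]*640,d["at"][1]*400
    ray=Rm@T[:3,:3]@wristray(p,u,v);c=o["ee_pos"]+Rm@T[:3,3]
    print(l,d["p"],u,v,np.round(boxp(c+ray*(.098-c[2])/ray[2])*1000,1))
cv2.imwrite("pics/w1.png",p["image"][...,::-1])
p=camera("top");d=spot_point("lid_handle",p);print(d[:1]);
if d: u,v=d[0]["at"][0]*640,d[0]["at"][1]*400;print(boxp(w(p,u,v)))
for d in spot_point("stay_grip",p)[:2]:
    u,v=d["at"][0]*640,d["at"][1]*400;print(d["p"],boxp(w(p,u,v)))
cv2.imwrite("pics/t1.png",cv2.resize(p["image"][80:320,180:500],(800,600))[...,::-1])
```

```text
t 8.78 box mm [-41.6  39.6 314.1] rot [-3.142 -0.    -0.072] q [ 0.24  0.25  1.34 -0.    1.56  1.89] F [ 0.4 -1.4 -0.5]
stay_grip 0.62 382.528 16.6 [183.6 -24.9  98. ]
stay_grip 0.6 321.28 177.6 [-37.1  38.2  98. ]
stay_hinge 0.83 409.984 165.32 [-11.1 -76.7  98. ]
[{'at': [0.5706, 0.3995], 'p': 0.72}]
[ 0.1910931  -0.01650057 -0.00184731]
```

View pics/w1.png

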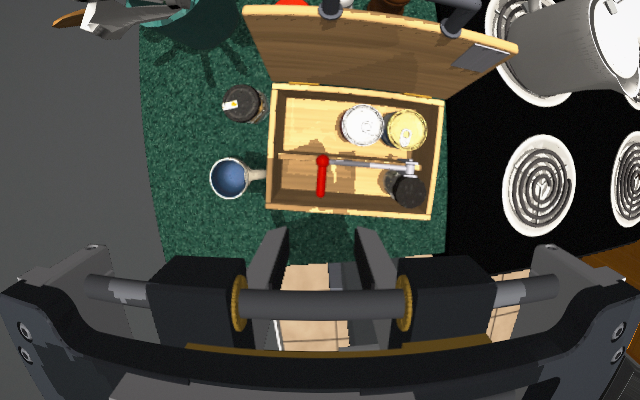

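>>> jog_arm --rows '[[[0.003,0,0.03],4.2,0.04],[[0,0,0.038],0,0.04],[[0,0,0.038],0,0.04],[[0,0,0.038],0,0.04],[[0,0,0.038],0,0.04],[[0,0,0.03],0,0.04],[[0,0,0.018],0,0.04],[[0,0,0],0,0.025],[[0,0,0],0,0.02]]' --squeeze 5

```text
time_s: 9.83
ee_pos: [0.5293, 0.1681, 0.084]
eef_rot: [3.141, 0.001, -0.138]
force: [0.1, -0.4, 0.6]
grip_width: 0.03
grip_force: 0.0
```

>>> jog_arm --rows '[[[0,0,0],0,0.005],[[0,0,0],0,0.005],[[0,0,0],0,0.005]]'

```text
time_s: 10.08
ee_pos: [0.53, 0.1684, 0.0854]
eef_rot: [-3.141, -0.002, -0.139]
force: [1.1, 1.3, 2.6]
grip_width: 0.0119
grip_force: 5.0
```

Run:
```python
from h import *
o=st();print(o["grip_width"],o["grip_force"])
f=lambda t:np.array([.115*np.cos(t),.115*np.sin(t)])*1000
s=1.67/20
for i in range(20): print(i,np.round(f(s*(i+1))-f(s*i),1))
```

```text
t 10.08 box mm [-38.1  40.2  85.4] rot [-3.141e+00 -2.000e-03 -1.390e-01] q [0.24 0.44 1.63 0.   1.07 1.95] F [1.1 1.3 2.6]
0.011865553948922889 5.0005220621824265
0 [-0.4  9.6]
1 [-1.2  9.5]
2 [-2.   9.4]
3 [-2.8  9.2]
4 [-3.5  8.9]
5 [-4.3  8.6]
6 [-5.   8.2]
7 [-5.6  7.8]
8 [-6.3  7.3]
9 [-6.8  6.7]
10 [-7.4  6.1]
11 [-7.9  5.5]
12 [-8.3  4.8]
13 [-8.7  4.1]
14 [-9.   3.4]
15 [-9.2  2.6]
16 [-9.4  1.8]
17 [-9.5  1. ]
18 [-9.6  0.3]
19 [-9.6 -0.6]
```

>>> jog_arm --rows '[[[0,0.0004,-0.0096],0,0.005],[[0,0.0012,-0.0095],0,0.005],[[0,0.002,-0.0094],0,0.005],[[0,0.0028,-0.0092],0,0.005],[[0,0.0035,-0.0089],0,0.005],[[0,0.0043,-0.0086],0,0.005],[[0,0.005,-0.0082],0,0.005],[[0,0.0056,-0.0078],0,0.005],[[0,0.0063,-0.0073],0,0.005],[[0,0.0068,-0.0067],0,0.005]]' --squeeze 10

```text
time_s: 10.92
ee_pos: [0.5249, 0.1325, 0.1726]
eef_rot: [-3.137, -0.004, -0.138]
force: [0.5, 12.7, 10.9]
grip_width: 0.0116
grip_force: 10.0
```

Run:
```python
from h import *
o=st();print(o["grip_width"],o["grip_force"])
```

```text
t 10.92 box mm [-38.    3.9 172.6] rot [-3.137 -0.004 -0.138] q [0.18 0.31 1.59 0.   1.24 1.89] F [ 0.5 12.7 10.9]
0.011564953629825256 9.984598830342293
```

>>> jog_arm --rows '[[[0,0.0068,-0.0068],0,0.005],[[0,0.0075,-0.006],0,0.005],[[0,0.0083,-0.005],0,0.005],[[0,0.0087,-0.0041],0,0.005],[[0,0.009,-0.0034],0,0.005],[[0,0.0092,-0.0026],0,0.005],[[0,0.0094,-0.0018],0,0.005],[[0,0.0095,-0.001],0,0.005],[[0,0.0096,-0.0003],0,0.005],[[0,0.0096,0.0005],0,0.005],[[0,0,0],0,0.005]]'

```text
time_s: 11.83
ee_pos: [0.5116, 0.0432, 0.1994]
eef_rot: [-3.14, 0.001, -0.14]
force: [-0.6, 3.2, 1.3]
grip_width: 0.0117
grip_force: 10.0
```

Run:
```python
from h import *
o=st();print(o["grip_width"],o["grip_force"])
```

```text
t 11.83 box mm [-38.1 -86.4 199.4] rot [-3.14e+00  1.00e-03 -1.40e-01] q [0.01 0.22 1.63 0.   1.29 1.72] F [-0.6  3.2  1.3]
0.01166445402794695 9.996020346879959
```

>>> jog_arm --rows '[[[0,0.0015,0],0,0.005],[[0,0,0],0,0.02],[[0,0,0],0,0.04],[[0,0,0],0,0.04],[[0,0,0],0,0.04],[[0,0,-0.01],0,0.04],[[0,0,-0.025],0,0.04],[[0,0,-0.035],0,0.04],[[0,0,-0.04],0,0.04],[[0,0,-0.04],0,0.04]]'

```text
time_s: 12.67
ee_pos: [0.5111, 0.0423, 0.3521]
eef_rot: [3.141, 0.0, -0.139]
force: [-0.0, -0.2, 0.8]
grip_width: 0.0399
grip_force: 0.0
```

Run:
```python
from h import *
o=st();p=camera("wrist")
Rm=R.from_euler('xyz',o["eef_rot"]).as_matrix();T=p["T_tool_cam"]
for l,z in(("stay_grip",.212),("lid_handle",.315)):
  for d in spot_point(l,p)[:2]:
    u,v=d["at"][0]*640,d["at"][1]*400
    ray=Rm@T[:3,:3]@wristray(p,u,v);c=o["ee_pos"]+Rm@T[:3,3]
    print(l,d["p"],u,v,np.round(boxp(c+ray*(z-c[2])/ray[2])*1000,1))
a=p["image"];b=camera("side")["image"][120:370,200:600]
b=cv2.resize(b,(640,400))
cv2.imwrite("pics/w2.png",cv2.resize(np.vstack([a,b]),(480,600))[...,::-1])
```

```text
t 12.67 box mm [-38.5 -87.3 352.1] rot [ 3.141  0.    -0.139] q [ 0.01  0.15  1.37 -0.    1.62  1.72] F [-0.  -0.2  0.8]
stay_grip 0.85 320.768 195.32 [-40.7 -88.5 212. ]
stay_grip 0.37 185.472 117.72 [ 44.8  58.7 212. ]
lid_handle 0.57 204.224 12.920000000000002 [119.6  -1.4 315. ]
```

View pics/w2.png

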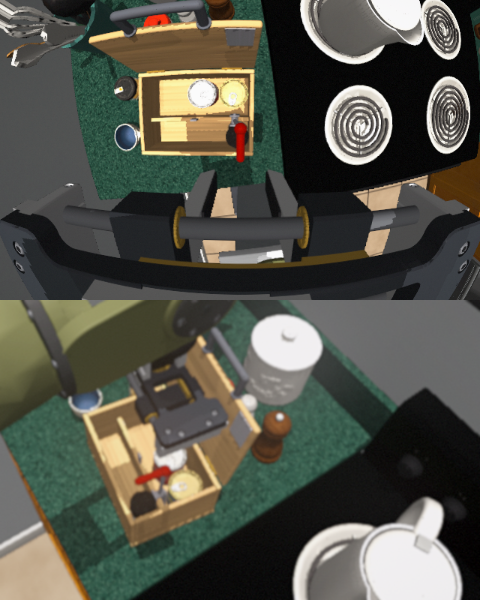

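>>> jog_arm --rows '[[[0,0,-0.02],-7.1,0.04],[[0,0,0],-7.1,0.04],[[0,0,0],-7.1,0.04],[[0,0,0],-7.1,0.04],[[0,0,0],-7.1,0.04],[[0,0,0],-7.1,0.04],[[0,0,0],-7.1,0.04],[[0,0,0],-7.1,0.04],[[0,0,0],-7.1,0.04],[[0,0,0],-7.1,0.04],[[0,0,0],-7.1,0.04],[[0,0,0],-7.1,0.04]]'

```text
time_s: 13.87
ee_pos: [0.5113, 0.0423, 0.3682]
eef_rot: [-3.139, 0.001, 1.354]
force: [-0.2, -0.2, 0.3]
grip_width: 0.0398
grip_force: 0.0
```

>>> jog_arm --rows '[[[0,0,0],-4.2,0.04],[[0.017,0.031,0],0,0.04],[[0.017,0.031,0],0,0.04],[[0.017,0.031,0],0,0.04],[[0.017,0.031,0],0,0.04],[[0.018,0.034,0],0,0.04],[[0,0,0],0,0.04],[[0,0,0],0,0.04]]'

```text
time_s: 14.53
ee_pos: [0.6774, 0.1025, 0.3651]
eef_rot: [-3.135, 0.002, 1.422]
force: [0.4, -0.7, 0.6]
grip_width: 0.04
grip_force: 0.0
```

Run:
```python
from h import *
o=st();p=camera("wrist")
Rm=R.from_euler('xyz',o["eef_rot"]).as_matrix();T=p["T_tool_cam"]
for l,z in(("lid_handle",.315),("stay_grip",.212)):
  for d in spot_point(l,p)[:2]:
    u,v=d["at"][0]*640,d["at"][1]*400
    ray=Rm@T[:3,:3]@wristray(p,u,v);c=o["ee_pos"]+Rm@T[:3,3]
    print(l,d["p"],u,v,np.round(boxp(c+ray*(z-c[2])/ray[2])*1000,1))
cv2.imwrite("pics/w3.png",p["image"][...,::-1])
```

```text
t 14.53 box mm [117.3  -3.5 365.1] rot [-3.135e+00  2.000e-03  1.422e+00] q [ 0.1   0.61  0.73 -0.    1.82  0.25] F [ 0.4 -0.7  0.6]
lid_handle 0.95 327.68 211.07999999999998 [121.7   0.5 315. ]
lid_handle 0.51 196.416 258.68 [  9.9 -42.3 315. ]
stay_grip 0.83 198.528 258.68 [-36.1 -89.9 212. ]
```

View pics/w3.png

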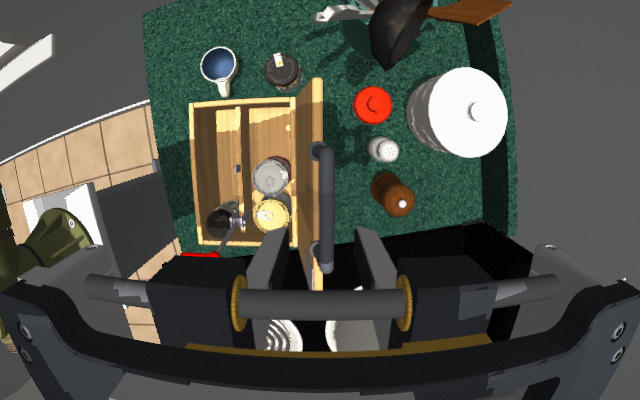

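The handle shows at (327,210), which is about box (121, 0), and the stay is still up at its left. Gripping the handle again.

>>> jog_arm --rows '[[[0.003,0.0035,0],0,0.04],[[0,0,0.02],0,0.04],[[0,0,0.025],0,0.04],[[0,0,0.015],0,0.04],[[0,0,0],0,0.02],[[0,0,0],0,0.005],[[0,0,0],0,0.005],[[0,0,0],0,0.005],[[0,0,0],0,0.005]]' --squeeze 20

```text
time_s: 15.43
ee_pos: [0.6805, 0.1046, 0.3115]
eef_rot: [3.139, -0.001, 1.421]
force: [1.4, 0.5, 5.8]
grip_width: 0.0116
grip_force: 20.0
```

Run:
```python
from h import *
o=st();print(o["grip_width"],o["grip_force"])
def bar(t): return np.array([-.2020*np.cos(t)+.005*np.sin(t), .202*np.sin(t)+.005*np.cos(t)])*1000
s=(1.75-.84)/20
for i in range(20): print(i,np.round(1.75-s*(i+1),3),np.round(bar(1.75-s*(i+1))-bar(1.75-s*i),1))
```

```text
t 15.43 box mm [120.   -1.  311.5] rot [ 3.139e+00 -1.000e-03  1.421e+00] q [ 0.1   0.59  0.86 -0.    1.68  0.25] F [1.4 0.5 5.8]
0.011581095173500125 20.016603469848633
0 1.704 [-9.   1.7]
1 1.659 [-9.1  1.2]
2 1.614 [-9.2  0.8]
3 1.568 [-9.2  0.4]
4 1.522 [-9.2 -0. ]
5 1.477 [-9.2 -0.4]
6 1.432 [-9.2 -0.8]
7 1.386 [-9.1 -1.3]
8 1.34 [-9.  -1.7]
9 1.295 [-9.  -2.1]
10 1.25 [-8.9 -2.5]
11 1.204 [-8.7 -2.9]
12 1.158 [-8.6 -3.3]
13 1.113 [-8.4 -3.7]
14 1.068 [-8.3 -4. ]
15 1.022 [-8.1 -4.4]
16 0.976 [-7.9 -4.8]
17 0.931 [-7.6 -5.1]
18 0.886 [-7.4 -5.5]
19 0.84 [-7.1 -5.8]
```

>>> jog_arm --rows '[[[0,0,0],0,0.03],[[0,0,0],0,0.03],[[0,0,0],0,0.03],[[0,0,0.004],0,0.03],[[0,0,0.004],0,0.03],[[0,0,0],0,0.03]]'

```text
time_s: 15.93
ee_pos: [0.68, 0.1046, 0.3005]
eef_rot: [-3.14, 0.0, 1.421]
force: [0.4, 0.1, -0.0]
grip_width: 0.0303
grip_force: 0.0
```

Run:
```python
from h import *
st()
```

```text
t 15.93 box mm [119.6  -1.1 300.5] rot [-3.14   0.     1.421] q [0.1  0.6  0.89 0.   1.66 0.25] F [ 0.4  0.1 -0. ]
```

>>> jog_arm --rows '[[[0,0,0],0,0.005],[[0,0,0],0,0.005],[[0,0,0],0,0.005],[[0,0,0],0,0.005],[[0,-0.009,-0.0017],0,0.005],[[0,-0.0091,-0.0012],0,0.005],[[0,-0.0092,-0.0008],0,0.005],[[0,-0.0092,-0.0004],0,0.005],[[0,-0.0092,0],0,0.005],[[0,-0.0092,0.0004],0,0.005]]'

```text
time_s: 16.77
ee_pos: [0.6257, 0.1129, 0.3061]
eef_rot: [3.14, -0.0, 1.421]
force: [0.1, 0.0, 1.9]
grip_width: 0.0112
grip_force: 20.0
```

Run:
```python
from h import *
o=st();print(o["grip_width"],o["grip_force"])
```

```text
t 16.77 box mm [ 64.6  -0.8 306.1] rot [ 3.14  -0.     1.421] q [0.12 0.45 1.08 0.   1.6  0.27] F [0.1 0.  1.9]
0.011182225275562521 19.999735057353973
```

>>> jog_arm --rows '[[[0,-0.0092,0.0008],0,0.005],[[0,-0.0091,0.0012],0,0.005],[[0,-0.009,0.0016],0,0.005],[[0,-0.009,0.002],0,0.005],[[0,-0.0089,0.0024],0,0.005],[[0,-0.0088,0.0028],0,0.005],[[0,-0.0086,0.0032],0,0.005],[[0,-0.0085,0.0036],0,0.005],[[0,-0.0083,0.004],0,0.005],[[0,-0.0081,0.0044],0,0.005],[[0,-0.0079,0.0048],0,0.005],[[0,0,0],0,0.005]]'

```text
time_s: 17.77
ee_pos: [0.5307, 0.1273, 0.2747]
eef_rot: [-3.141, -0.0, 1.422]
force: [1.1, 1.3, -1.0]
grip_width: 0.0108
grip_force: 20.0
```

Run:
```python
from h import *
o=st();print(o["grip_width"],o["grip_force"])
p=camera("wrist");cv2.imwrite("pics/w4.png",p["image"][...,::-1])
```

```text
t 17.77 box mm [-31.5  -0.4 274.7] rot [-3.141 -0.     1.422] q [0.17 0.25 1.43 0.   1.47 0.32] F [ 1.1  1.3 -1. ]
0.0107684703808094 19.99962866306305
```

View pics/w4.png

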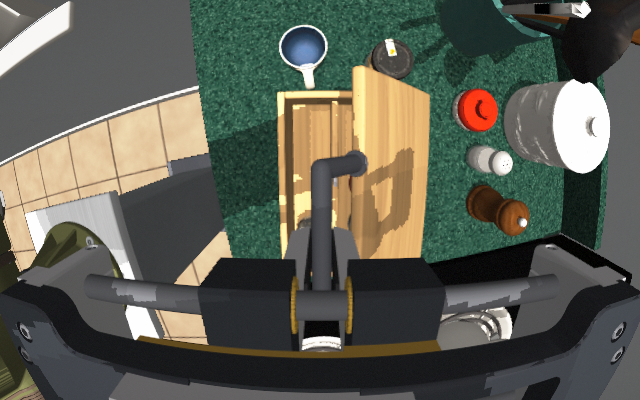

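The lid is at about 0.96 and held by its bar at (322,230). Lowering in small steps.

>>> jog_arm --rows '[[[0,-0.0034,0.0022],0,0.005],[[0,-0.0033,0.0023],0,0.005],[[0,-0.0033,0.0024],0,0.005],[[0,-0.0032,0.0024],0,0.005],[[0,0,0],0,0.005]]'

```text
time_s: 18.23
ee_pos: [0.518, 0.1291, 0.2651]
eef_rot: [-3.141, 0.0, 1.421]
force: [-0.6, 1.5, 0.3]
grip_width: 0.0114
grip_force: 20.0
```

>>> jog_arm --rows '[[[0,-0.0016,0.0012],0,0.005],[[0,0,0],0,0.005]]'

```text
time_s: 18.4
ee_pos: [0.5169, 0.1293, 0.2641]
eef_rot: [-3.141, -0.0, 1.421]
force: [0.6, 1.5, 0.0]
grip_width: 0.0114
grip_force: 20.0
```

>>> jog_arm --rows '[[[0,-0.0016,0.0012],0,0.005],[[0,0,0],0,0.005]]'

```text
time_s: 18.57
ee_pos: [0.5153, 0.1295, 0.2629]
eef_rot: [-3.141, -0.0, 1.421]
force: [0.2, 2.6, -0.3]
grip_width: 0.0112
grip_force: 20.0
```

>>> jog_arm --rows '[[[0,-0.0012,0.0009],0,0.005],[[0,0,0],0,0.005]]'

```text
time_s: 18.73
ee_pos: [0.5141, 0.1297, 0.262]
eef_rot: [-3.141, -0.0, 1.421]
force: [1.4, 2.7, -0.6]
grip_width: 0.0112
grip_force: 20.0
```

>>> jog_arm --rows '[[[0,-0.0012,0.0009],0,0.005],[[0,0,0],0,0.005]]'

```text
time_s: 18.9
ee_pos: [0.5129, 0.1298, 0.2611]
eef_rot: [-3.141, 0.0, 1.421]
force: [1.7, 2.2, -1.7]
grip_width: 0.0111
grip_force: 20.0
```

>>> jog_arm --rows '[[[0,-0.0012,0.0009],0,0.005],[[0,0,0],0,0.005]]'

```text
time_s: 19.07
ee_pos: [0.5124, 0.1299, 0.2607]
eef_rot: [3.14, -0.0, 1.421]
force: [6.3, 2.0, -0.9]
grip_width: 0.0111
grip_force: 20.0
```

>>> jog_arm --rows '[[[0,-0.0008,0.0006],0,0.005],[[0,0,0],0,0.005]]'

```text
time_s: 19.23
ee_pos: [0.5121, 0.13, 0.2604]
eef_rot: [3.138, -0.001, 1.421]
force: [9.2, 0.8, 1.3]
grip_width: 0.0113
grip_force: 20.0
```

Run:
```python
from h import *
o=st();a=camera("top")["image"][130:290,240:480];b=camera("side")["image"][150:350,220:460]
cv2.imwrite("pics/c.png",np.hstack([cv2.resize(a,(400,267)),cv2.resize(b,(320,267))])[...,::-1])
```

```text
t 19.23 box mm [-50.3  -0.4 260.4] rot [ 3.138e+00 -1.000e-03  1.421e+00] q [ 0.18  0.21  1.5  -0.    1.42  0.33] F [9.2 0.8 1.3]
```

View pics/c.png

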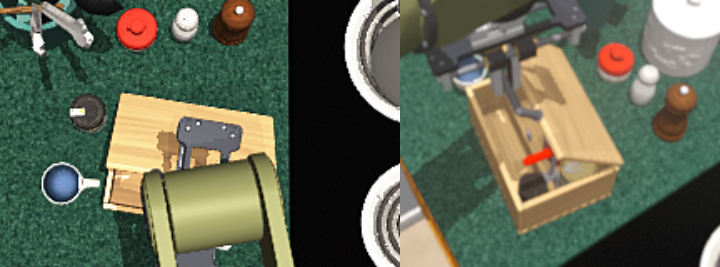

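The red end at (538,157) is under the lid edge and the forces show contact at about 0.855 rad. Releasing.

>>> jog_arm --rows '[[[0,0,0],0,0.02],[[0,0,0],0,0.034],[[0,0,0],0,0.034],[[0,0,0],0,0.034],[[0,0,-0.008],0,0.034],[[0,0,-0.02],0,0.034],[[0,0,-0.03],0,0.034],[[0,-0.01,-0.035],0,0.034],[[0,-0.03,-0.015],0,0.034],[[0,-0.035,0],0,0.034],[[0,0,0],0,0.034],[[0,0,0],0,0.034]]'

```text
time_s: 20.33
ee_pos: [0.4361, 0.1415, 0.3691]
eef_rot: [3.14, -0.001, 1.422]
force: [-0.1, 0.1, -1.1]
grip_width: 0.034
grip_force: 0.0
```

Run:
```python
from h import *
o=st();t=camera("top");s=camera("side");p=camera("wrist");
Rm=R.from_euler('xyz',o["eef_rot"]).as_matrix();T=p["T_tool_cam"]
for d in spot_point("lid_handle",p)[:1]:
    u,v=d["at"][0]*640,d["at"][1]*400
    ray=Rm@T[:3,:3]@wristray(p,u,v);c=o["ee_pos"]+Rm@T[:3,3]
    print(d["p"],np.round(boxp(c+ray*(.2734-c[2])/ray[2])*1000,1))
C=cloud(s);d=C[...,:2]-O;X=d@ex;Y=d@ey;Z=C[...,2]
m=(abs(Y)<.1)&(X>0)&(X<.07)&(Z>.13)&(Z<.3)
a=np.polyfit(X[m],Z[m],1);print("lid angle",-np.arctan(a[0]),m.sum())
b=s["image"][150:350,220:460]
cv2.imwrite("pics/d.png",np.hstack([cv2.resize(p["image"],(427,267)),cv2.resize(b,(320,267))])[...,::-1])
```

```text
t 20.33 box mm [-1.271e+02 -1.000e-01  3.691e+02] rot [ 3.140e+00 -1.000e-03  1.422e+00] q [ 0.23  0.02  1.48 -0.    1.65  0.38] F [-0.1  0.1 -1.1]
0.89 [-4.850e+01  1.000e-01  2.734e+02]
lid angle 0.8515496983703738 2231
```

View pics/d.png

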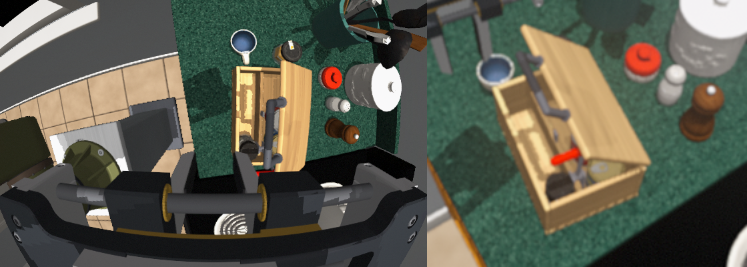

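The lid rests at 0.85 rad on the red end of the stay ((565,157) in the right image), the robot is clear, and nothing else has moved.

```bash
python3 -c "
from station import *
print(hand_in())"
```

```text
the job is handed in; nothing more can be done
None
```

The lid is propped at about 0.85 rad on the red end of the raised stay, the robot is clear, the five bystander items were not touched, and the job was handed in at about 20 s of the 64 s limit.

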